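# Prime the embossing press and key in its stamping programme

### The arm

A 7-joint arm with a two-finger parallel gripper is mounted at the origin on the work surface. World frame = base frame: x ahead of the robot, y to its left, z up, the work surface at z = 0. Lengths are in m, angles in rad, forces in N, time in s.
With the tool pointing down it reaches from about 0.425 to 0.95 m from the base axis. Payload 4.7 kg.
Tool frame: the origin (TCP) lies on the centre line of the jaws, within the pads' length; the fingertips stand robot.nose_length ahead of it and the grasp point (between the pads) lies 8 mm behind it (robot.nose_length is the distance from the TCP to the fingertips, in m); z points along the fingers, y is the line along which they close (so a half turn about z gives the same grasp; the last joint's range is limited). The gripper opens to 85 mm and grips with 20 to 120 N. Pads are 22 mm wide; open, the fingers measure 114 mm over their backs; the gripper's body (76 mm by 85 mm) begins 54 mm behind the grasp point. The pads swing forward as they close: fully open they stand 13 mm farther back than shut.
Start: joints at [-1.303, 0.469, -0.049, 1.532, 0.024, 1.141, -0.082], TCP at [0.197, 0.646, 0.242] pointing down, gripper open.
Joint ranges: [-2.59, 2.59], [-0.33, 1.99], [-1.39, 1.29], [0.1, 2.45], [-1.04, 4.18], [0.21, 1.99], [-2.66, 2.66]. Speed limits (rad/s): [2.57, 2.57, 3.14, 3.14, 3.14, 3.14, 3.14].

### API

Orientations are given as [roll, pitch, yaw] about the fixed x, y, z axes, in that order (R = Rz(yaw) Ry(pitch) Rx(roll)).
In Python, from plant import robot gives the robot as it stands. Calls block until the motion is done:
- robot.goto(position, orientation): joint-space move of the TCP to a pose.
- robot.move_straight(position, vel=0.15, attitude=None, contact_N=None): straight line of the TCP; attitude=None keeps the orientation; vel is the mean speed in m/s. With contact_N (N) it stops when the force on the tool has changed by that much, and returns True; else False.
- robot.move_joints(angles): joint-space move.
- robot.grip(opening, strength=None): opening from 0.0 (shut) to 1.0 (fully open); strength is the grip in N (None keeps the last); returns when the fingers have stopped.
- robot.sleep(seconds).
- robot.inverse_kinematics(position, orientation): joint angles nearest the present ones, or None.
- robot.sense(): the state.
- robot.grab_frame(name): name is "side" or "top"; returns a dict with "image" (420x560x3 uint8, red, green, blue), "range_z" (420x560 float32, m along the optical axis (not along the pixel's ray), 0 where there is no reading), "fx", "fy", "cx", "cy" (pixels), "dist_coeffs" ([k1, k2, p1, p2, k3] as OpenCV has them; the pictures are not rectified), "R" (3x3) and "t" (3): a world point X has camera coordinates R X + t. Camera axes: x right, y down, z forward; pixel columns grow to the right and rows downward; lengths in m; the calibration is good to about 2 mm. A picture is of the moment at which its call begins.
A pose or a line that the arm cannot do raises robot.IKError and nothing moves.
- robot.close_job(): hands the job in; it is judged then, once.
The state is a dict: "t": time; "joint_pos": joint angles; "joint_velocities": joint speeds; "effort": joint torques, N m; "tcp_pos": TCP position; "tcp_rot": TCP orientation; "wrist_force": force on the tool from outside, world axes, zero at the start; "torque": the same for the moment, N m; "opening": opening from 0.0 (shut) to 1.0 (fully open); "gripper_force": force on a finger pad.
Only numpy, scipy, OpenCV 4.12 (cv2) and the standard library are available. Lean on these libraries where they do the work, as an engineer would, in place of code of your own. Each camera call takes 0.05 s, during which the arm holds its last target. There are 200 camera calls.

### The job

Prime the embossing press: push its hand-pump lever all the way down and let it come all the way back up, at least three full strokes. Then key in the stamping programme on the console: press the long bar key, then the round key, then the square key, one at a time, each fully down and let right up before the next. Never press the cross-shaped cancel key, and leave the other things on the bench where they are.

Things in the scene. Friction and masses are not known exactly. Their poses are not given: they have to be found in the camera images.
- press: Embossing press, grey steel, fixed to the table: base plate 430 x 160 x 16 mm (x -90 to +340 mm), pump lever in front, at the rear (from x 197 mm) a C-frame 216 mm high with a ram over a wooden tile. Origin on the table top under the place where the lever is best pressed; x points from there to the C-frame, z up.
- press_hinge (a point): The lever's hinge axis (parallel to the press's y), 140 mm along the press's +x from its origin and 95 mm above the table, between two cheeks whose tops are 116 mm above the table.
- pump_lever (a joint): Sprung pump lever: steel bar with black rubber grip (120 x 44 x 18 mm), reaching 210 mm from the hinge towards the press's -x. 0 = up at rest, sloping 35 degrees up from the hinge to its free end; grows to 0.61 rad as it is pushed down: level, at its stop. Springs back up; pushing takes 5 to 10 N.
- lever_pad (a point): Point on the top face of the rubber grip, mid-width, 165 mm from the hinge along the lever; moves with it. Straight above the press's origin the grip's top face is 204 mm over the table when up and 104 mm when fully down, so pushing straight down there stays on the grip.
- console: Control console of the press, a dark steel box 250 x 250 x 30 mm fixed to the table, with four aluminium key blocks (each 104 x 104 x 18 mm) on it in a 2 x 2 square of 112 mm pitch, in any arrangement. Origin at the centre of its underside, z up.
- bar_key (a joint): Spring key in black plastic, a long bar 28 x 84 mm, its length along the console's y. Travel in m: 0 = up, 0.008 = fully down; fully down takes 4.5 N; it springs back.
- bar_top (a point): Centre of the top face of the long bar key, 62 mm above the table when up, 14 mm proud of its aluminium block; moves with the key.
- round_key (a joint): Spring key in black plastic, a disc 54 mm across. Travel in m: 0 = up, 0.008 = fully down; fully down takes 4.5 N; it springs back.
- round_top (a point): Centre of the top face of the round key, 62 mm above the table when up, 14 mm proud of its aluminium block; moves with the key.
- square_key (a joint): Spring key in black plastic, a square 50 x 50 mm. Travel in m: 0 = up, 0.008 = fully down; fully down takes 4.5 N; it springs back.
- square_top (a point): Centre of the top face of the square key, 62 mm above the table when up, 14 mm proud of its aluminium block; moves with the key.
- cross_key (a joint): Spring key in black plastic, a plus-shaped cross, 72 mm over its arms, arms 20 mm wide: the cancel key. Travel in m: 0 = up, 0.008 = fully down; fully down takes 4.5 N; it springs back.
- cross_top (a point): Centre of the top face of the cross key, 62 mm above the table when up, 14 mm proud of its aluminium block; moves with the key.
- carved_box: Bystander: closed carved wooden box 110 x 176 x 84 mm, loose, behind the console. Origin at the centre of its underside.
- coasters: Bystander: stack of octagonal wooden coasters 84 mm across, 36 mm high, loose, between press and console. Origin at the centre of its underside.
- chisel: Bystander: chisel 210 mm long, 24 mm high, lying loose between press and console. Origin under its middle.
- clog: Bystander: carved wooden clog 250 mm long, 100 mm high, loose, at the left. Origin under its middle.
- mallet: Bystander: wooden mallet 270 mm long, 84 mm high, lying loose at the right. Origin at the underside, where handle meets head.

How it is judged:
On the way, in this order (a step that is already met when the one before it is completed fails the run):
1. the pump lever is pushed fully down, first stroke (beyond 0.52 of 0.61 rad) (value of joint pump_lever above 0.52 rad), for 0.05 s.
2. the pump lever is back up, first stroke (below 0.08 rad) (value of joint pump_lever below 0.08 rad), for 0.05 s.
3. the pump lever is pushed fully down, second stroke (beyond 0.52 of 0.61 rad) (value of joint pump_lever above 0.52 rad), for 0.05 s.
4. the pump lever is back up, second stroke (below 0.08 rad) (value of joint pump_lever below 0.08 rad), for 0.05 s.
5. the pump lever is pushed fully down, third stroke (beyond 0.52 of 0.61 rad) (value of joint pump_lever above 0.52 rad), for 0.05 s.
6. the pump lever is back up, third stroke (below 0.08 rad) (value of joint pump_lever below 0.08 rad), for 0.05 s.
7. the long bar key is pressed down (beyond 6 of 8 mm) with the lever up (below 0.08 rad) and the other keys up (below 1.5 mm) (value of joint bar_key above 0.006 m and value of joint pump_lever below 0.08 rad and value of joint each of round_key, square_key, cross_key below 0.0015 m), for 0.05 s.
8. the round key is pressed down (beyond 6 of 8 mm) with the lever up (below 0.08 rad) and the other keys up (below 1.5 mm) (value of joint round_key above 0.006 m and value of joint pump_lever below 0.08 rad and value of joint each of bar_key, square_key, cross_key below 0.0015 m), for 0.05 s.
9. the square key is pressed down (beyond 6 of 8 mm) with the lever up (below 0.08 rad) and the other keys up (below 1.5 mm) (value of joint square_key above 0.006 m and value of joint pump_lever below 0.08 rad and value of joint each of bar_key, round_key, cross_key below 0.0015 m), for 0.05 s.
At the end, for the whole second after the job is handed in: After at least three full strokes of the lever and the three keys pressed in order, the lever is up (below 0.08 rad), all four keys are up (below 1.5 mm), and no bystander has moved more than 30 mm (value of joint pump_lever below 0.08 rad and value of joint each of bar_key, round_key, square_key, cross_key below 0.0015 m); the robot touches nothing.
It fails at once if the cross-shaped cancel key is pressed (beyond 4 of 8 mm) (value of joint cross_key above 0.004 m).
It fails at once if two keys are down at once (both beyond 4 of 8 mm) (value of joint each of bar_key, round_key above 0.004 m or value of joint each of bar_key, square_key above 0.004 m or value of joint each of round_key, square_key above 0.004 m).
It fails at once if a bystander (box, coasters, clog, mallet, chisel) is moved more than 30 mm (distance of any of carved_box, coasters, clog, mallet, chisel from where it was at the start of the episode above 0.03 m).
It also fails if it takes over 58 s, if anything falls off the work surface, if the arm or the gripper's body presses on something with over 40 N, if the wrist force passes 120 N, or if a joint passes its speed limit or range.

## Working session

There is one attempt and no reset: what is moved stays moved. The work goes in short steps, each a Python script; the robot and the scene stay as the last script left them, time stands still between calls to the robot, and variables do not carry over. Pictures are saved under pics/ and viewed, at most 10 in all, crops included, and the job is handed in when it is done.

```bash
mkdir -p pics; ls; python3 - <<'E'
from plant import robot
import cv2,numpy as np,pickle
d={}
for n in("top","side"):
    f=robot.grab_frame(n); d[n]=f
    cv2.imwrite(f"pics/{n}0.png",f["image"][:,:,::-1])
    print(n,f["R"],f["t"],f["fx"],f["cx"],f["dist_coeffs"],-f["R"].T@f["t"])
pickle.dump(d,open("f0.pkl","wb"))
s=robot.sense();print(s["t"],s["tcp_pos"],s["tcp_rot"],s["wrist_force"],s["opening"],robot.nose_length)
E
```

```text
pics
top [[-0.00709355 -0.99991334 -0.01109025]
 [-0.98536224  0.00887851 -0.17024228]
 [ 0.17032599  0.0097203  -0.98533983]] [0.00651163 0.60541756 1.60630188] 497.167526885534 280.61432814780693 [0.00456845 0.         0.         0.         0.        ] [ 0.32300683 -0.01447787  1.6858931 ]
side [[ 0.99886774 -0.04487677  0.01578986]
 [-0.02431153 -0.76680813 -0.64141581]
 [ 0.04089247  0.64030568 -0.76703093]] [-0.55667119  0.11118208  1.25473086] 442.315895671932 281.96692220923916 [-0.03217852  0.          0.          0.          0.        ] [ 0.50743486 -0.74313757  1.04252108]
0.1 [0.19721995 0.64503452 0.24138523] [-3.13988326e+00  4.86101111e-05  2.84485063e+00] [ 0.71601823  1.03467876 -0.85878153] 0.9967008826619698 0.011
```

View pics/top0.png

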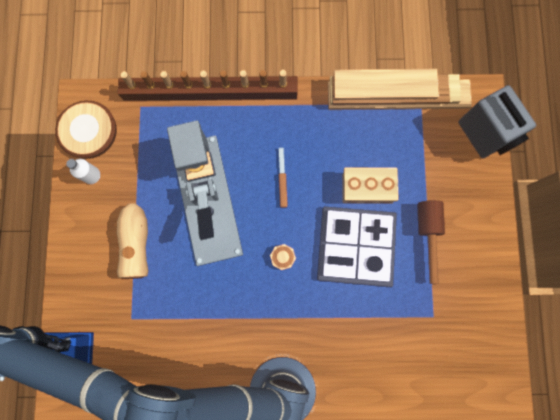

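View pics/side0.png

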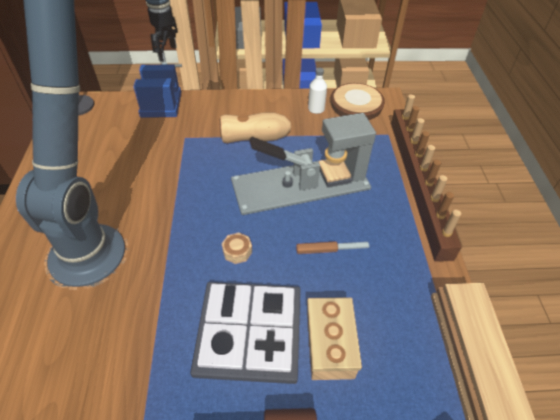

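The top view shows the square key (342,227), cross (376,230), bar (340,261), round (374,264) and the grip at (205,223). The press runs from about (220,260) to (187,125).

```bash
cat > h.py <<'E'
import numpy as np,cv2
def cloud(f):
    h,w=f["range_z"].shape
    u,v=np.meshgrid(np.arange(w),np.arange(h))
    K=np.array([[f["fx"],0,f["cx"]],[0,f["fy"],f["cy"]],[0,0,1]])
    n=cv2.undistortPoints(np.stack([u,v],-1).reshape(-1,1,2).astype(float),K,np.array(f["dist_coeffs"])).reshape(h,w,2)
    z=f["range_z"].astype(float)
    P=np.dstack([n*z[...,None],z])
    return (P-f["t"])@f["R"]   # R^T (P-t)
E
python3 - <<'E'
import pickle,numpy as np,cv2
from h import cloud
d=pickle.load(open("f0.pkl","rb"))
def rect(p):
    c,s,a=cv2.minAreaRect((p[:,:2]*1000).astype(np.float32)); return np.round(c,1),np.round(s,1),round(a,1)
seeds={"top":dict(square=(342,227),cross=(376,230),bar=(340,261),round=(374,264)),
       "side":dict(square=(273,303),cross=(269,345),bar=(229,300),round=(222,342))}
for n,f in d.items():
    X=cloud(f); im=f["image"].astype(int); dark=(im.max(2)<75)&(f["range_z"]>0)
    print(n)
    _,lab=cv2.connectedComponents((dark&(X[...,2]>.045)&(X[...,2]<.075)).astype(np.uint8),connectivity=4)
    for k,(u,v) in seeds[n].items():
        m=lab==lab[v,u]; p=X[m]; print(k,lab[v,u],m.sum(),p.mean(0).round(4),np.median(p[:,2]).round(4),rect(p))
    m=dark&(X[...,2]>.11)&(X[...,2]<.25)&(X[...,1]>.05)&(X[...,1]<.45)&(X[...,0]>.3)
    p=X[m]; print("grip",m.sum(),p.mean(0),p.min(0),p.max(0))
    if len(p): 
        print(rect(p)); w,V=np.linalg.eigh(np.cov(p.T)); print(V[:,2],V[:,0])
    sat=im.max(2)-im.min(2)
    m=(X[...,2]>.006)&(X[...,2]<.026)&(X[...,1]>.1)&(X[...,1]<.45)&(X[...,0]>.3)&(sat<45)
    m=cv2.morphologyEx(m.astype(np.uint8),cv2.MORPH_OPEN,np.ones((3,3)))
    k,lab,st,_=cv2.connectedComponentsWithStats(m)
    i=1+st[1:,4].argmax(); p=X[lab==i]; print("base",st[i],np.median(p[:,2]),rect(p),cv2.boxPoints(cv2.minAreaRect((p[:,:2]*1000).astype(np.float32))))
    m=(X[...,2]>.20)&(X[...,2]<.23)&(X[...,0]>.6)&(X[...,1]>.1)&(X[...,1]<.4)
    p=X[m]; print("cframe top",m.sum(),p[:,2].mean(),rect(p))
E
```

```text
top
square 16 1 [ 0.5226 -0.1991  0.0646] 0.0646 (array([ 522.6, -199.1]), array([0., 0.]), 0.0)
cross 0 234353 [ 0.6946  0.0061 -0.1611] -0.0001 (array([797.1,  20. ]), array([2993.7, 2135.5]), 89.7)
bar 0 234353 [ 0.6946  0.0061 -0.1611] -0.0001 (array([797.1,  20. ]), array([2993.7, 2135.5]), 89.7)
round 0 234353 [ 0.6946  0.0061 -0.1611] -0.0001 (array([797.1,  20. ]), array([2993.7, 2135.5]), 89.7)
grip 400 [0.55280417 0.22725105 0.18962953] [0.47437652 0.05550697 0.11085187] [1.00904993 0.32139205 0.22811144]
(array([741.7, 188. ]), array([534.6, 265.9]), 0.1)
[-0.9830249   0.09592289  0.15639963] [0.1741317  0.21925739 0.96000226]
base [ 182  136   60  130 2910] 0.016624168004185435 (array([628.8, 257.5]), array([428.7, 160.9]), 12.9) [[401.9284  288.05197]
 [437.89044 131.17905]
 [855.75836 226.97232]
 [819.7963  383.84525]]
cframe top 1407 0.21643895182811748 (array([764.6, 289. ]), array([137.7, 101.9]), 13.4)
side
square 14 245 [ 0.5237 -0.2038  0.0605] 0.0605 (array([ 523.9, -205.5]), array([45.6, 41.2]), 84.6)
cross 16 292 [ 0.5132 -0.3181  0.061 ] 0.0612 (array([ 511.8, -317.1]), array([52.1, 51. ]), 39.2)
bar 13 237 [ 0.4131 -0.1956  0.0611] 0.0612 (array([ 413.1, -193.9]), array([81.6, 20.8]), 84.2)
round 17 316 [ 0.4018 -0.3073  0.0612] 0.0612 (array([ 401.9, -306.9]), array([45.7, 46.1]), 65.2)
grip 361 [0.52192601 0.22114974 0.1890973 ] [0.47013777 0.19698613 0.14716013] [0.57145866 0.254846   0.22161916]
(array([522.5, 227.4]), array([98.7, 43.9]), 12.8)
[-0.8038579  -0.17140526  0.56958995] [-0.58128269  0.02322706 -0.81337011]
base [ 231  166  140   48 3198] 0.014655732884080383 (array([626.8, 254.4]), array([428.9, 164.9]), 13.1) [[399.22464 286.08914]
 [436.62405 125.4495 ]
 [854.34424 222.70114]
 [816.9448  383.3408 ]]
cframe top 1155 0.21351085071482445 (array([763.4, 285.8]), array([138.7, 106.4]), 14.0)
```

```bash
cat >> h.py <<'E'
def down(robot,x,y,z,pref):
    "tool-down orientation at x,y,z nearest the present joints among a few yaws"
    q0=np.array(robot.sense()["joint_pos"]); best=None
    for yaw in (pref,pref+np.pi/2,pref-np.pi/2,pref+np.pi):
        yaw=(yaw+np.pi)%(2*np.pi)-np.pi
        q=robot.inverse_kinematics([x,y,z],[np.pi,0,yaw])
        if q is not None:
            c=abs(np.array(q)-q0).max()
            if best is None or c<best[0]: best=(c,[np.pi,0,yaw])
    return best[1]
E
python3 - <<'E'
from plant import robot
import numpy as np,cv2
from h import down
a=np.radians(12.9); x,y=0.506,0.228; N=robot.nose_length
robot.grip(0.0)
o=down(robot,x,y,.26,a); print(o)
robot.goto([x,y,.26],o)
for i in range(3):
    hit=robot.move_straight([x,y,.105+N],vel=.12,contact_N=25)
    s=robot.sense(); print(i,hit,s["tcp_pos"],s["wrist_force"])
    robot.sleep(.2)
    if i==0: cv2.imwrite("pics/down.png",robot.grab_frame("side")["image"][:,:,::-1])
    robot.move_straight([x,y,.24],vel=.15); robot.sleep(.4)
cv2.imwrite("pics/up.png",robot.grab_frame("side")["image"][:,:,::-1])
s=robot.sense();print(s["t"],s["tcp_pos"],s["wrist_force"])
E
```

```text
[3.141592653589793, 0, np.float64(1.7959438003021653)]
0 False [0.50348551 0.22756333 0.115337  ] [-5.21940864 -0.98357394  9.04379506]
1 False [0.50351668 0.22755365 0.11542351] [-6.06764737 -0.62453526  8.83829399]
2 False [0.50361853 0.22754827 0.1154385 ] [-5.35688838 -0.99129701  8.19335998]
11.2917 [0.50597292 0.22795538 0.23982435] [ 0.17737677 -0.66826901 -0.61767759]
```

```bash
cd pics; python3 -c "
import cv2,numpy as np
a,b=[cv2.resize(cv2.imread(f)[70:230,200:400],None,fx=2,fy=2) for f in('down.png','up.png')]
cv2.imwrite('strokes.png',np.hstack([a,b]))"
```

```text
(no output)
```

View pics/strokes.png

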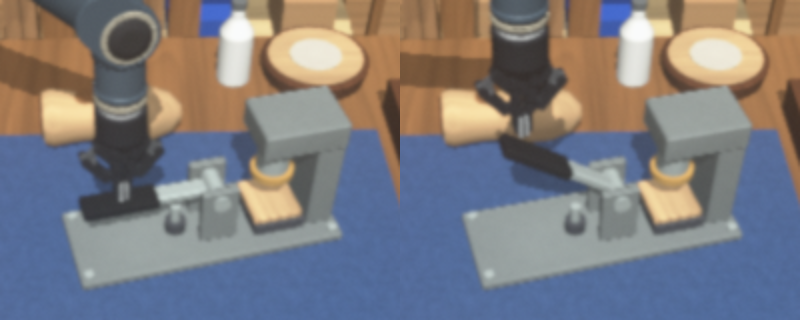

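The left crop shows the lever level with the finger on the grip at about (122,195). The right crop shows it fully back up, with the finger clear at (522,125). Next come the keys.

```bash
python3 - <<'E'
from plant import robot
import numpy as np,cv2
from h import down
N=robot.nose_length; a=np.radians(-5.8)
x,y,_=robot.sense()["tcp_pos"]
robot.move_straight([x,y,.27])
for k,(x,y) in dict(bar=(.413,-.195),round=(.402,-.307),square=(.5235,-.204)).items():
    o=down(robot,x,y,.1,a)
    z=.2 if k=="bar" else .10
    robot.goto([x,y,z],o) if k=="bar" else robot.move_straight([x,y,z],vel=.12,attitude=o)
    robot.move_straight([x,y,.085],vel=.12); robot.sleep(.3)
    f0=np.array(robot.sense()["wrist_force"])
    hit=robot.move_straight([x,y,.053+N],vel=.03,contact_N=15)
    robot.sleep(.3); s=robot.sense(); print(k,o,hit,s["tcp_pos"],np.array(s["wrist_force"])-f0)
    cv2.imwrite(f"pics/{k}.png",robot.grab_frame("side")["image"][:,:,::-1])
    robot.move_straight([x,y,.10],vel=.08); robot.sleep(.3)
x,y,_=robot.sense()["tcp_pos"]; robot.move_straight([x,y,.2])
cv2.imwrite("pics/end.png",robot.grab_frame("side")["image"][:,:,::-1]); print(robot.sense()["t"])
a,b,c,e=[cv2.imread(f"pics/{k}.png")[220:370,170:370] for k in("bar","round","square","end")]
cv2.imwrite("pics/keys.png",cv2.resize(np.vstack([np.hstack([a,b]),np.hstack([c,e])]),None,fx=2,fy=2))
E
```

```text
bar [3.141592653589793, 0, np.float64(-0.10122909661567103)] True [ 0.41314491 -0.19502816  0.06500658] [-2.02731779  1.94817501  8.86894631]
round [3.141592653589793, 0, np.float64(-0.10122909661567103)] True [ 0.40213725 -0.30707297  0.06505348] [-0.96963335  1.4610946   7.57144705]
square [3.141592653589793, 0, np.float64(-0.10122909661567103)] True [ 0.52360194 -0.20397673  0.06507937] [-2.3810334   1.1096198   6.41888088]
24.9917
```

View pics/keys.png

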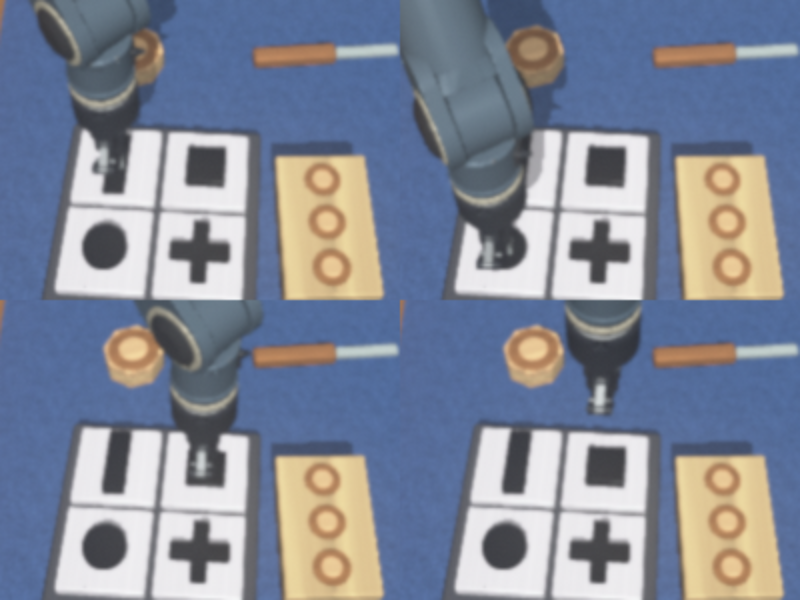

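The panels show the finger on the bar, on the round key and on the square key. Each press stopped at a fingertip height of 54 mm with 6–9 N, which is the full 8 mm of travel. The last panel shows all keys up and the bystanders in place, so I'm handing in.

```bash
python3 -c "
from plant import robot
print(robot.close_job())"
```

```text
the job is handed in; nothing more can be done
None
```

I pumped the lever for three full strokes, then pressed the bar, round and square keys in that order, each fully down and released; I handed the job in at about 25 s, and no verdict was returned.

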